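Hang a lipped bin on a louvered rail and slide it under the keeper

TASK

Hang the loose grey parts bin beside its twin on the louvered panel stand: lift its lip over the top rail in the free stretch to the left of the twin, and lower it gently into the rail until the lip has caught and the bin bears on the rail before you let go of it. Still holding it, slide it left along the rail, under the keeper tab, until its side rests against the end stop, then let go and leave it hanging there. Nobody measured exactly where the panel is clamped on its uprights, so feel for it slowly with light pushes (never 25 N on the stand), do not let the bin fall, and leave the jar, the vial and the timer where they are.

Things in the scene. Friction and masses are not known exactly. Their poses are not given: they have to be found in the camera images.
- bin_center (a point): Centre (half-way up, 33 mm above the underside) of the loose, open, plain grey plastic bin standing on the bench: 90 mm deep (x), 56 wide (y), 66 high, walls 3, about 0.16 kg. Its +x points to the lipped back. Grip across the 56 mm width at mid depth: the side walls are full height from 20 mm in front of the centre to the back; the front is cut down to 40 mm.
- bin: The same bin, origin at the centre of its underside, x to the back, z up. Back wall's rear face at x = 45 mm. From its top a flange (z 62 to 66 mm) runs back to x = 61 mm and ends in a down-turned lip, x 57 to 61 mm, from the flange down to z = 44 mm. The slot between wall and lip is 12 mm wide; the lip reaches 18 mm below the flange.
- stand: Fixed stand: steel foot, two uprights and a grey louvered panel 330 mm wide. Origin on the bench top below mid rail; x into the panel (bins hang on the -x side), y left along the rail. The panel (rail, face, stop, keeper, twin) is hand-clamped: as a whole up to 8 mm off in height and up to 7 mm in x from the nominal points below; true in y, square and rigid.
- rail_nominal (a point): Nominal middle of the top rail's top edge, 170 mm up; axes as the stand. The rail is an upright tongue 4 mm thick (x -2 to 2 mm); behind it a pocket 10 mm wide, 23 deep for the lip. Hung, the flange's underside sits on the tongue: bin centre 29 mm below this, x = -49 (lip on the face) to -55 mm (lip on the tongue). Let go, it settles about 0.1 rad nose-down.
- face_nominal (a point): Nominal point on the flat panel face, 12 mm behind the tongue's middle and 20 mm above its top edge. The face rises 36 mm above the tongue. Below the rail a louver, its front 6 mm before the tongue's middle and 42 to 60 mm below its top edge, backs the bin's lower rear. The fixed twin hangs at y = -136 to -80 mm. Free to lower the loose bin: bin centre at y = -20 to 65 mm.
- stop_nominal (a point): Nominal point on the end stop's face at the rail's left end, at tongue top height, 130 mm left of mid rail. The stop plate reaches 24 mm before the tongue. The keeper tab is the roof beside it: the last 30 mm before the stop, x -12 to 12 mm, underside 10 mm above the tongue top, 6 above a hung flange, so the bin can only be slid in. Bin centre then at y = 102 mm.
- jar: Bystander: small white jar with green screw cap, 41 mm across, 46 mm high, loose on the bench; origin at its underside.
- vial: Bystander: small white vial with pale blue cap, 24 mm across, 50 mm high, loose on the bench; origin at its underside.
- timer: Bystander: white bench timer, wedge shaped, 41 x 62 x 65 mm, loose on the bench; origin at its underside.

How it is judged:
By the outcome, as a careful person would: the job done as asked, in the order asked, and still so for the second after the job is handed in, with the robot touching nothing.
It also fails if it takes over 58 s, if anything falls off the work surface, if the arm or the gripper's body presses on something with over 40 N, if the wrist force passes 120 N, or if a joint passes its speed limit or range.

ROBOT

A 7-joint arm with a two-finger parallel gripper is mounted at the origin on a cart in front of the work surface, level with it; the furniture and walls round the work are solid. World frame = base frame: x ahead of the robot, y to its left, z up, the work surface at z = 0. Lengths are in mm, angles in rad, forces in N, time in s.
With the tool pointing down it reaches from about 425 to 875 mm from the base axis. Payload 9.9 kg.
Tool frame: the origin (TCP) lies midway between the tips of the shut fingers; the grasp point (between the pads) lies 19 mm behind it; z points along the fingers, y is the direction in which the jaws open and shut (so a half turn about z gives the same grasp; the last joint's range is limited). The gripper opens to 85 mm and grips with 20 to 120 N. Pads are 22 mm wide; open, the fingers measure 114 mm over their backs; the gripper's body (76 mm by 85 mm) begins 54 mm behind the grasp point. The pads swing forward as they close: fully open they stand 13 mm farther back than shut.
Start: joints at [1.144, 0.576, 0.025, 1.437, -0.015, 1.129, -0.057], TCP at [226.889, -635.728, 231.289] pointing down, gripper open.
Joint ranges: [-2.76, 2.76], [-0.34, 2.15], [-1.52, 1.57], [0.19, 2.46], [-1.09, 4.23], [0.17, 1.99], [-2.82, 2.82]. Speed limits (rad/s): [2.22, 2.22, 3.01, 3.01, 3.14, 3.14, 3.14].

INTERFACE

Orientations are given as a 3x3 rotation matrix whose columns are the frame's x, y, z axes.
In Python, from bench import manip gives the robot as it stands. The module is installed in compiled form; this text tells all that it offers.
- The arm moves only by the tool move_arm, never from a script. Its argument "series" is text: rows parted by semicolons, each of 4 numbers parted by spaces: the shift along the tool's x, y, z in m, then the turn about the tool's z in degrees. A call has 1 to 12 rows; each row shifts and turns the commanded pose from where the row before left it, along the tool's axes as they then stand; what a row does not reach is not made up. A row lasts 1/8 s, in which the tool goes at most 62.5 mm and 10.7 degrees, less where a joint would pass 70% of its speed; a pose out of reach is approached as far as the arm can. A call is refused whole if a number of a shift passes 0.0625 or a number of a turn 10.7, either way. A call with a gripper value outside its range is refused whole. "grip" is the finger opening in m, from 0 to 0.0854, set as the call begins (left out, the last holds). The fingers move at their own pace and stop on an object; "grip_force" is the grip in N (left out, the last holds). Time passes only in rows, so rows that do not move let the fingers close. It gives the time, the measured TCP pose, the force and the opening at its end, in the units of the state.
- manip.sense(): the state, without advancing time (a new reading comes with each control period).
- manip.read_camera(name): name is "scene" or "top" or "wrist"; returns the picture (480x640x3 uint8, red, green, blue); there is no depth.
- manip.camera_model(name): a dict with "vfov" (degrees; the focal length in pixels is half the picture's height over the tangent of half this angle, whatever the lens; pixels are square), "cx", "cy" (the principal point, pixels), "k1" (the pictures are not rectified: a ray, as slopes to the right and down, at radius r is drawn at 1 + k1 r^2 times it, then the intrinsics apply), "view" (4x4, takes a point from world to camera coordinates); the wrist camera has in their place "tool_from_camera" (4x4, takes a point from camera to tool coordinates, whose origin is the TCP and whose axes are the flange's). Camera axes: x right, y up, looking along -z (the intrinsics and any distortion apply to the point x, -y, -z); pixel columns grow to the right and rows downward; lengths in mm; the calibration is good to about 2 mm. A picture is of the moment at which its call begins: read the wrist's pose just before it. camera_model takes no time and is no camera call.
- manip.finish_job(): hands the job in, once; it reports no verdict.
Trained networks look in the newest picture that a camera, given by its name, has taken for a name from the list of things; names that differ only in an ending like _2 or _b are one class to them, and where a whole thing is asked for, a point or a joint stands for the part that bears it (a point fixed in the world has none). Each returns a list of dicts, best first, with "score" (0 to 1); they miss things now and then, are a little off and sometimes report something else, mostly with a low value. They report only what shows in the picture. A call takes as long as a camera call.
- manip.masks_of(camera, label): "mask" (480x640 bool, what is visible of it) and "extent" ([left, top, width, height] in pixels, round what is visible of it).
- manip.pinpoint(camera, label): "pixel" ([column, row] in pixels: a listed point, or the origin of a listed thing).
The state is a dict: "time_s": time; "joint_positions": joint angles; "qd": joint speeds; "tau": joint torques, N m; "ee_pos": TCP position; "ee_rot": TCP orientation; "ft_force": force on the tool from outside, world axes, zero at the start; "wrist_torque": the same for the moment, N m; "grip_width": finger opening in mm.
Only numpy, scipy, OpenCV 4.12 (cv2) and the standard library are available. Lean on these libraries where they do the work, as an engineer would, in place of code of your own. Each camera call takes 0.05 s, during which the arm holds its last target. There are 200 camera calls.

## Working session

There is one attempt and no reset: what is moved stays moved. The work goes in short steps, Python scripts to look and compute and a tool call to move; the robot and the scene stay as the last step left them, time stands still between calls to the robot, and variables do not carry over. Pictures are saved under pics/ and viewed, about 8 in all and at most 12, crops included, and the job is handed in when it is done.

Besides the shell and the picture viewer there is one more tool, called after "Call:" as name(argument=value, ...) on one line, values as JSON. move_arm: Moves the arm, as the interface text tells. Its arguments: {"type":"object","properties":{"series":{"type":"string"},"grip":{"type":"number"},"grip_force":{"type":"number"}},"required":["series"]}

```bash
mkdir -p pics
cat > h.py <<'E'
import numpy as np,cv2
from bench import manip
def K(n):
    m=manip.camera_model(n); return m,240/np.tan(np.radians(m['vfov']/2))
def ray(n,px):
    m,f=K(n); u=np.array([(px[0]-m['cx'])/f,(px[1]-m['cy'])/f]); s=u.copy()
    for _ in range(30): s=u/(1+m['k1']*(s@s))
    d=np.array([s[0],-s[1],-1.])
    if n=='wrist':
        S=manip.sense(); T=np.eye(4);T[:3,:3]=S['ee_rot'];T[:3,3]=S['ee_pos']; C=T@np.array(m['tool_from_camera'])
    else: C=np.linalg.inv(np.array(m['view']))
    return C[:3,3],C[:3,:3]@d
def onz(n,px,z):
    o,d=ray(n,px); return o+d*(z-o[2])/d[2]
def proj(n,p):
    m,f=K(n)
    if n=='wrist':
        S=manip.sense(); T=np.eye(4);T[:3,:3]=S['ee_rot'];T[:3,3]=S['ee_pos']; V=np.linalg.inv(T@np.array(m['tool_from_camera']))
    else: V=np.array(m['view'])
    c=V@np.append(p,1); s=np.array([c[0],-c[1]])/-c[2]; s=s*(1+m['k1']*(s@s)); return s*f+[m['cx'],m['cy']]
def save(n,name):
    im=manip.read_camera(n); cv2.imwrite('pics/'+name,cv2.cvtColor(im,cv2.COLOR_RGB2BGR)); return im
E
python3 - <<'E'
from h import *
np.set_printoptions(precision=3,suppress=True)
S=manip.sense();print(S['time_s'],S['ee_pos'],S['ee_rot'],S['ft_force'],S['grip_width'])
zs={'bin_center':33,'bin':0,'stand':0,'rail_nominal':170,'face_nominal':190,'stop_nominal':170,'jar':0,'vial':0,'timer':0}
for n in('scene','top'):
    save(n,n+'0.png')
    for l,z in zs.items():
        for r in manip.pinpoint(n,l)[:2]: print(n,l,np.round(r['score'],2),np.round(r['pixel'],1),onz(n,r['pixel'],z))
m,_=K('wrist');print(m)
print(manip.sense()['time_s'])
E
```

```text
0.0 [ 226.697 -635.286  230.447] [[ 0.942  0.336 -0.001]
 [ 0.336 -0.942  0.002]
 [-0.    -0.002 -1.   ]] [ 0.162  0.18  -0.507] 85.68276871441495
scene bin_center 0.93 [344.9 319.7] [442.455  -7.24   33.   ]
scene bin 0.94 [342.9 331.7] [446.159  -6.145   0.   ]
scene stand 0.83 [383.4 243. ] [ 629.984 -317.87     0.   ]
scene rail_nominal 0.86 [386.4 180.6] [ 640.795 -325.998  170.   ]
scene face_nominal 0.9 [384.5 169.8] [ 658.38 -336.38  190.  ]
scene stop_nominal 0.87 [337.9 188.5] [ 684.652 -205.843  170.   ]
scene stop_nominal 0.58 [418.6 298.7] [283.506 -20.866 170.   ]
scene jar 0.84 [421.8 298.8] [ 411.411 -209.441    0.   ]
top bin_center 0.68 [306.6 285. ] [448.015  -7.483  33.   ]
top bin 0.78 [303.  288.7] [439.487   2.645   0.   ]
top stand 0.83 [430.8 213.7] [ 649.054 -335.311    0.   ]
top rail_nominal 0.89 [440.6 205.1] [ 639.674 -325.151  170.   ]
top face_nominal 0.88 [443.8 198.6] [ 651.47  -328.454  190.   ]
top stop_nominal 0.94 [389.9 189.6] [ 674.05  -203.589  170.   ]
top stop_nominal 0.44 [208.5 266.5] [479.27 220.52 170.  ]
top jar 0.5 [380.8 301. ] [ 412.15  -203.307    0.   ]
top vial 0.39 [368.2 274. ] [ 482.613 -168.934    0.   ]
top timer 0.68 [209.3 268.9] [485.431 253.25    0.   ]
{'vfov': 59.86613349831344, 'cx': 317.24915666722495, 'cy': 236.97274369283102, 'k1': 0.021774435337990027, 'tool_from_camera': array([[   0.001,    0.963,    0.271,   69.187],
       [   1.   ,   -0.001,    0.   ,    0.742],
       [   0.001,    0.271,   -0.963, -143.026],
       [   0.   ,    0.   ,    0.   ,    1.   ]])}
1.0
```

```bash
python3 -c "
import cv2,numpy as np
a=cv2.imread('pics/scene0.png');b=cv2.imread('pics/top0.png')
cv2.imwrite('pics/both.png',cv2.resize(np.hstack([a,b]),(800,300)))"
```

```text
(no output)
```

View pics/scene0.png

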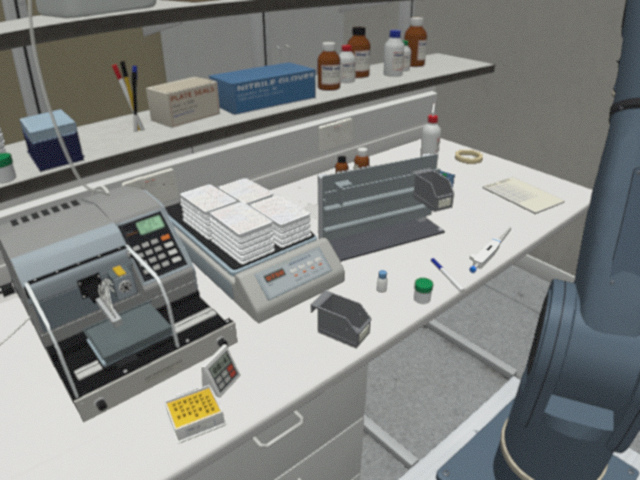

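View pics/top0.png

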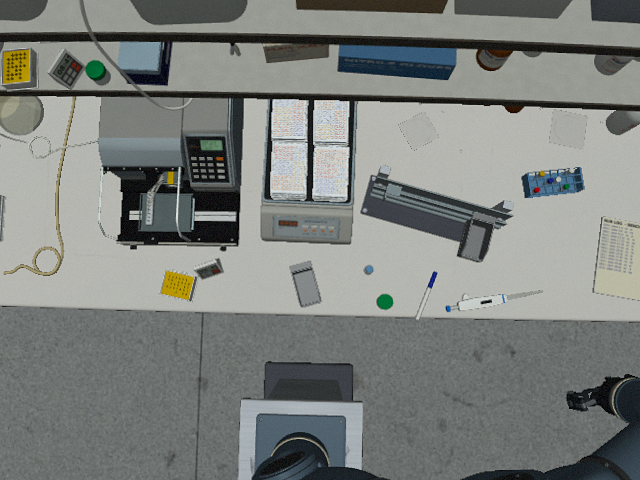

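The scene shows the bin at about (340, 318) with its lip away from the robot, and the stand's panel around (380, 195) with the twin at its right end. The top view puts the bin at (306, 285) and the stand at (435, 210), yawed about -0.3 rad. Next I move over the bin.

Call:
move_arm(series="0.045 -0.043 0 0;0.045 -0.043 0 0;0.045 -0.043 0 0;0.045 -0.043 0 0;0.045 -0.043 0 0;0.045 -0.043 0 0;0.025 -0.043 0 0;0.025 -0.043 0 0;0.025 -0.043 0 0;0.025 -0.043 0 0;0.025 -0.043 0 0;0.025 -0.043 0 0", grip=0.0854)

```text
time_s: 2.5
ee_pos: [449.3, -7.0, 231.7]
ee_rot: [[0.942, 0.336, 0.001], [0.336, -0.942, -0.0], [0.001, 0.0, -1.0]]
ft_force: [-0.1, -0.5, -0.3]
grip_width: 85.3
```

Run:
```python
from h import *
np.set_printoptions(precision=3,suppress=True)
S=manip.sense();print(S['time_s'],S['ee_pos'],S['ee_rot'],S['ft_force'])
save('wrist','w1.png')
for l,z in (('bin_center',33),('bin',0)):
    for r in manip.pinpoint('wrist',l)[:2]: print(l,r['score'],r['pixel'],onz('wrist',r['pixel'],z))
```

```text
2.5 [449.291  -7.031 231.651] [[ 0.942  0.336  0.001]
 [ 0.336 -0.942 -0.   ]
 [ 0.001  0.    -1.   ]] [-0.13  -0.515 -0.31 ]
bin_center 0.96 [312.3, 217.5] [439.707  -2.703  33.   ]
bin 0.82 [315.5, 203.2] [445.293  -6.343   0.   ]
```

View pics/w1.png

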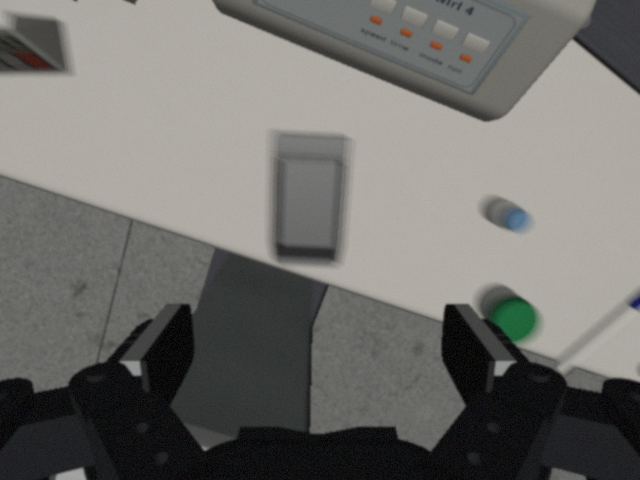

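The wrist picture shows the bin at about (310, 198), with its flange at the top (row 145) and its front towards the robot at row 257. Now I'll fit its pose to the mask.

```bash
cat >> h.py <<'E'
B=np.array([[x,y,z] for y in(-28,28) for x,z in((-45,0),(45,0),(-45,40),(-20,66),(45,66),(61,66),(61,44))],float)
def fitbin(n,x0,mask,zb=0):
    from scipy.optimize import minimize
    tgt=mask.astype(np.uint8)
    def c(p):
        a,b=np.cos(p[2]),np.sin(p[2]); W=B@np.array([[a,-b,0],[b,a,0],[0,0,1]]).T+[p[0],p[1],zb]
        P=np.array([proj(n,w) for w in W]); h=cv2.convexHull((P*16).astype(np.int32)); M=np.zeros((480,640),np.uint8)
        cv2.fillConvexPoly(M,h,1,shift=4); return 1-(M&tgt).sum()/(M|tgt).sum()
    r=minimize(c,x0,method='Nelder-Mead',options=dict(initial_simplex=np.array(x0)+np.array([[0,0,0],[8,0,0],[0,8,0],[0,0,.1]]),maxiter=120)); return r.x,r.fun
E
python3 - <<'E'
from h import *
np.set_printoptions(precision=3,suppress=True)
save('wrist','w2.png')
m=manip.masks_of('wrist','bin')
print([(q['score'],q['extent']) for q in m])
print(fitbin('wrist',[445,-5,.3],m[0]['mask']))
for l,z in (('bin_center',33),('bin',0)):
    for r in manip.pinpoint('wrist',l)[:1]: print(l,r['score'],r['pixel'],onz('wrist',r['pixel'],z))
manip.read_camera('top');m=manip.masks_of('top','bin');print(fitbin('top',[445,-5,.3],m[0]['mask']))
print(manip.sense()['ee_pos'])
E
```

```text
[(0.66, [278.2, 133.0, 81.4, 137.5])]Traceback (most recent call last):
  File "<stdin>", line 6, in <module>
  File "h.py", line 31, in fitbin
    r=minimize(c,x0,method='Nelder-Mead',options=dict(initial_simplex=np.array(x0)+np.array([[0,0,0],[8,0,0],[0,8,0],[0,0,.1]]),maxiter=120)); return r.x,r.fun
    res = _minimize_neldermead(fun, x0, args, callback, bounds=bounds,
                               **options)
    fsim[j] = func(sim[j])
              ~~~~^^^^^^^^
    fx = function(np.copy(x), *(wrapper_args + args))
  File "h.py", line 29, in c
    P=np.array([proj(n,w) for w in W]); h=cv2.convexHull((P*16).astype(np.int32)); M=np.zeros((480,640),np.uint8)
                ~~~~^^^^^
  File "h.py", line 18, in proj
    S=manip.sense(); T=np.eye(4);T[:3,:3]=S['ee_rot'];T[:3,3]=S['ee_pos']; V=np.linalg.inv(T@np.array(m['tool_from_camera']))
ValueError: time passes only in moves, steps and waits
```

```bash
sed -i "s/S=manip.sense(); T=/S=sn(); T=/" h.py
cat >> h.py <<'E'
_c=[]
def sn(new=False):
    if new or not _c: _c[:]=[manip.sense()]
    return _c[0]
_m={}
def K(n):
    if n not in _m: _m[n]=manip.camera_model(n)
    m=_m[n]; return m,240/np.tan(np.radians(m['vfov']/2))
E
python3 - <<'E'
from h import *
np.set_printoptions(precision=3,suppress=True)
print(sn()['ee_pos'],sn()['time_s'])
save('wrist','w2.png')
m=manip.masks_of('wrist','bin')
print(fitbin('wrist',[445,-5,.3],m[0]['mask']))
for l,z in (('bin_center',33),('bin',0)):
    for r in manip.pinpoint('wrist',l)[:1]: print(l,r['score'],r['pixel'],onz('wrist',r['pixel'],z))
manip.read_camera('top');m=manip.masks_of('top','bin')
for q in m[:1]:print(fitbin('top',[445,-5,.3],q['mask']))
E
```

```text
[448.898  -9.087 231.328] 2.75
(array([444.524,  -6.192,   0.29 ]), np.float64(0.02850788515972502))
bin_center 0.56 [309.3, 214.6] [439.865  -5.964  33.   ]
bin 0.9 [312.1, 201.0] [445.482  -6.04    0.   ]
```

Call:
move_arm(series="0 0 0 3;-0.0064 -0.0041 0.03 0;0 0 0.04 0;0 0 0.04 0;0 0 0.04 0;0 0 0.03 0;0 0 0.023 0;0 0 0 0;0 0 0 0")

```text
time_s: 4.18
ee_pos: [442.0, -6.7, 28.9]
ee_rot: [[0.958, 0.286, 0.001], [0.286, -0.958, -0.0], [0.001, 0.0, -1.0]]
ft_force: [-0.1, -0.1, 0.7]
grip_width: 85.6
```

Call:
move_arm(series="0 0 0 0;0 0 0 0;0 0 0 0;0 0 0 0;0 0 0 0;0 0 0 0", grip=0.03, grip_force=40)

```text
time_s: 4.92
ee_pos: [442.2, -6.5, 29.2]
ee_rot: [[0.958, 0.286, 0.002], [0.286, -0.958, 0.0], [0.002, 0.0, -1.0]]
ft_force: [-1.4, -0.4, 7.5]
grip_width: 55.5
```

Call:
move_arm(series="0 0 -0.02 0;0 0 -0.05 6.7;0 0 -0.05 6.7;0 0 -0.05 6.7;0 0 -0.05 6.7;0 0 -0.05 6.7;0.0325 0.0414 0 0;0.0325 0.0414 0 0;0.0325 0.0414 0 0;0.0325 0.0414 0 0;0.0325 0.0414 0 0;0 0 0 0", grip_force=60)

```text
time_s: 6.42
ee_pos: [536.7, -256.1, 297.8]
ee_rot: [[0.955, -0.295, -0.001], [-0.295, -0.955, -0.002], [-0.0, 0.002, -1.0]]
ft_force: [-0.2, 0.5, -1.4]
grip_width: 54.8
```

Run:
```python
from h import *
np.set_printoptions(precision=3,suppress=True)
manip.read_camera('scene')
S=sn(True);print(S['time_s'],S['ee_pos'],S['ee_rot'][:,0],S['ft_force'],S['grip_width'])
save('wrist','w3.png')
for l,z in (('rail_nominal',170),('stop_nominal',170),('face_nominal',190),('stand',0)):
    for r in manip.pinpoint('wrist',l)[:2]: print(l,r['score'],r['pixel'],onz('wrist',r['pixel'],z))
```

```text
6.475 [ 536.625 -253.421  297.865] [ 0.956 -0.293 -0.001] [ 0.69   0.525 -1.85 ] 55.1785782271898
rail_nominal 0.86 [377.0, 22.4] [ 644.705 -323.3    170.   ]
stop_nominal 0.84 [156.9, 30.4] [ 678.162 -198.308  170.   ]
stand 0.7 [351.2, 60.4] [ 645.862 -321.603    0.   ]
```

View pics/w3.png

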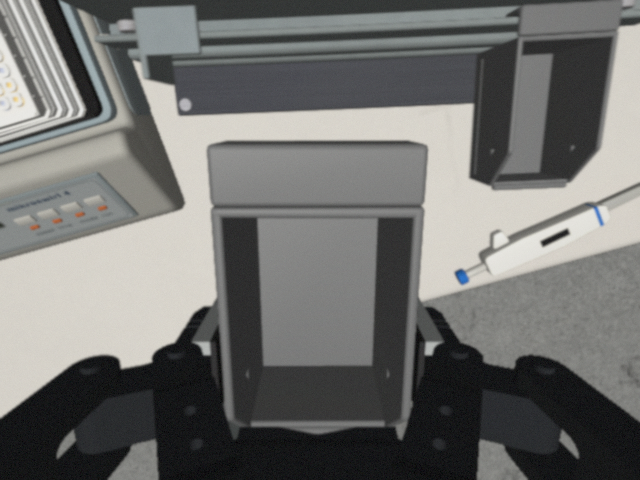

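The picture shows the rail tongue running at rows 47 to 36 (columns 200 to 520), the keeper tab at (168, 30), the twin at (545, 110) and the held bin level. The rail rises slightly to the right, so the stand's yaw is about 0.035 more than the tool's. I'll quantify that next.

Run:
```python
from h import *
np.set_printoptions(precision=4,suppress=True)
im=cv2.imread('pics/w3.png',0)
L=cv2.createLineSegmentDetector().detect(im)[0][:,0]
for l in L:
    d=l[2:]-l[:2]; n=np.hypot(*d)
    if n>60 and abs(d[0])>5*abs(d[1]) and max(l[1],l[3])<125:
        z=5 if min(l[1],l[3])>95 else 170
        a,b=onz('wrist',l[:2],z),onz('wrist',l[2:],z); e=a-b if a[1]>b[1] else b-a
        print(l.round(1),'yaw',-np.arctan2(e[0],e[1]).round(4))
t=-.26
X=np.array([np.cos(t),np.sin(t)]);Y=np.array([-X[1],X[0]]);o=np.array([645.3,-322.2])
for nm,p,z in (('keep right near',(200,51),180),('keep left near',(146,55),180),('twin L back',(520,36),174),('twin R back',(613,33),174),('twin front L top',(495,182),148)):
    q=onz('wrist',p,z)[:2]-o; print(nm,q@X,q@Y)
S=sn();q=np.array(S['ee_pos'][:2])-o;print('tcp',q@X,q@Y,S['ee_rot'][:,0])
P=np.array([onz('wrist',p,297.9+37)[:2] for p in((208,143),(427,145))])-o;print('bin flange back corners',P@X,P@Y)
```

```text
[470.7 103.2 179.3 115.5] yaw -0.2517
[194.4   4.8 133.2   7. ] yaw -0.2526
[611.9   0.7 198.1  21. ] yaw -0.2524
[516.9  31.6 200.6  46.1] yaw -0.2522
[145.7  56.  517.   40.8] yaw -0.2551
[199.4  38.  516.9  23.3] yaw -0.252
[524.4  40.8 610.7  36. ] yaw -0.2519
[489.4  46.9 174.4  60.9] yaw -0.2519
[174.4  65.2 492.   51.1] yaw -0.2517
[521.8  33.4 613.1  28.2] yaw -0.2506
[613.2  31.5 519.4  36.7] yaw -0.2517
keep right near -13.717321499838476 105.59019243292636
keep left near -15.02056719354671 136.89121722564676
twin L back -11.123724439197286 -80.16217168441254
twin R back -11.825576605930237 -133.07655299537552
twin front L top -99.99774178158404 -84.18285658338726
tcp -122.97983135365783 41.551422984733364 [ 0.9575 -0.2885  0.0002]
bin flange back corners [-58.3394 -60.5557] [66.4052 11.7296]
```

Call:
move_arm(series="0 0 0 -2.4;0 0 0.03 0;0.01 0 0.03 0;0.015 0 0.03 0;0.015 0 0.02 0;0.01 0 0.013 0;0.005 0 0 0;0.003 0 0 0;0 0 0 0;0 0 0 0")

```text
time_s: 7.98
ee_pos: [593.3, -266.3, 176.0]
ee_rot: [[0.968, -0.25, 0.001], [-0.25, -0.968, -0.0], [0.001, 0.0, -1.0]]
ft_force: [0.1, -0.5, -1.5]
grip_width: 55.1
```

```bash
cat > st.py <<'E'
from h import *
np.set_printoptions(precision=2,suppress=True)
t=-.252
X=np.array([np.cos(t),np.sin(t)]);Y=np.array([-X[1],X[0]]);o=np.array([645.3,-322.2])
def st():
    S=sn(True);q=np.array(S['ee_pos'][:2])-o;f=np.array(S['ft_force'])
    print(S['time_s'],'tcp stand',q@X,q@Y,S['ee_pos'][2],'F',f[:2]@X,f[:2]@Y,f[2],'T',S['wrist_torque'],S['grip_width'])
E
python3 - <<'E'
from st import *
st();save('wrist','w4.png')
for l,z in (('rail_nominal',170),('stop_nominal',170),('face_nominal',190)):
    for r in manip.pinpoint('wrist',l)[:1]: q=onz('wrist',r['pixel'],z)[:2]-o;print(l,r['score'],r['pixel'],q@X,q@Y)
st()
E
```

```text
7.975 tcp stand -64.33245396736328 41.12415343322382 175.96701407870293 F 0.21738239792978437 -0.4243541179073305 -1.4773449705891366 T [-0.04  0.03  0.01] 55.13377219991035
rail_nominal 0.6 [441.8, 135.0] -0.07475157752828299 -2.3614985401210777
stop_nominal 0.77 [64.6, 132.9] 0.37748931928299356 127.77316508708216
face_nominal 0.64 [459.7, 94.0] 12.20413203631492 -0.8106207033741097
8.175 tcp stand -64.36348491208632 41.235657747176674 175.52411779091716 F -0.14573820268208204 -0.16414802206976156 -0.9309727218010896 T [-0.    0.01  0.03] 55.04158768761009
```

View pics/w4.png

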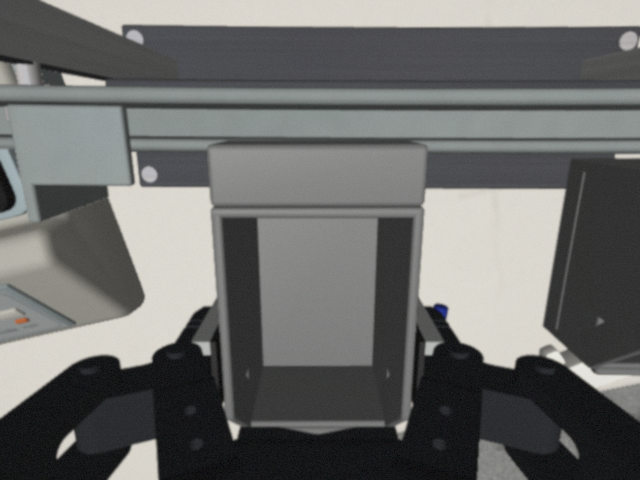

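The picture shows the bin's flange edge (row 142) lying over the tongue (row 146), with the face at row 105, all parallel. About 12 mm is left before the lip meets the face, so I'll feel for it slowly.

Call:
move_arm(series="0.001 0 0 0;0.001 0 0 0;0.001 0 0 0;0.001 0 0 0;0.001 0 0 0")

```text
time_s: 8.8
ee_pos: [598.3, -267.5, 175.3]
ee_rot: [[0.968, -0.25, -0.0], [-0.25, -0.968, 0.0], [-0.0, -0.0, -1.0]]
ft_force: [0.1, 0.3, -1.1]
grip_width: 55.0
```

Call:
move_arm(series="0.0005 0 0 0;0.0005 0 0 0;0.0005 0 0 0;0.0005 0 0 0")

```text
time_s: 9.3
ee_pos: [600.2, -267.9, 175.3]
ee_rot: [[0.968, -0.25, 0.0], [-0.25, -0.968, 0.0], [0.0, -0.0, -1.0]]
ft_force: [-0.4, -0.3, -1.6]
grip_width: 55.4
```

Call:
move_arm(series="0.0005 0 0 0;0.0005 0 0 0;0.0005 0 0 0")

```text
time_s: 9.68
ee_pos: [601.6, -268.3, 175.3]
ee_rot: [[0.968, -0.25, -0.0], [-0.25, -0.968, 0.0], [-0.0, -0.0, -1.0]]
ft_force: [0.6, 0.6, -1.3]
grip_width: 55.1
```

Call:
move_arm(series="0.0005 0 0 0;0.0005 0 0 0;0.0005 0 0 0")

```text
time_s: 10.05
ee_pos: [602.3, -268.5, 175.2]
ee_rot: [[0.968, -0.25, -0.001], [-0.25, -0.968, 0.001], [-0.002, -0.0, -1.0]]
ft_force: [-4.8, 2.2, 1.9]
grip_width: 55.4
```

Call:
move_arm(series="-0.002 0 0 0;-0.0014 0 0 0;0 0 0.003 0;0 0 0.003 0;0 0 0.002 0;0 0 0.002 0;0 0 0 0")

```text
time_s: 10.92
ee_pos: [599.7, -267.8, 165.1]
ee_rot: [[0.968, -0.25, -0.0], [-0.25, -0.968, 0.0], [-0.0, -0.0, -1.0]]
ft_force: [-0.2, -0.3, -2.0]
grip_width: 55.2
```

Call:
move_arm(series="0 0 0.001 0;0 0 0.001 0;0 0 0.0005 0;0 0 0.0005 0")

```text
time_s: 11.42
ee_pos: [599.7, -267.8, 162.3]
ee_rot: [[0.968, -0.25, -0.0], [-0.25, -0.968, -0.0], [-0.0, 0.0, -1.0]]
ft_force: [0.3, -0.2, -0.4]
grip_width: 55.8
```

Call:
move_arm(series="-0.0004 0 0.0005 0;0 0 0.0005 0;0 0 0.0005 0;0 0 0.0005 0")

```text
time_s: 11.92
ee_pos: [599.4, -267.7, 160.3]
ee_rot: [[0.968, -0.25, -0.0], [-0.25, -0.968, 0.0], [-0.0, -0.0, -1.0]]
ft_force: [-0.7, 0.1, -1.3]
grip_width: 55.6
```

Call:
move_arm(series="0 0 0.0005 0;0 0 0.0005 0;0 0 0.0005 0")

```text
time_s: 12.3
ee_pos: [599.4, -267.8, 158.8]
ee_rot: [[0.968, -0.25, -0.0], [-0.25, -0.968, 0.0], [-0.0, -0.0, -1.0]]
ft_force: [-0.4, -0.1, -1.7]
grip_width: 55.4
```

Call:
move_arm(series="0 0 0.0005 0;0 0 0.0005 0;0 0 0.0005 0")

```text
time_s: 12.68
ee_pos: [599.4, -267.8, 157.2]
ee_rot: [[0.968, -0.25, -0.0], [-0.25, -0.968, 0.0], [-0.0, -0.0, -1.0]]
ft_force: [-0.6, -0.6, -0.9]
grip_width: 55.5
```

Call:
move_arm(series="0 0 0.0005 0;0 0 0.0005 0;0 0 0.0005 0;0 0 0.0005 0")

```text
time_s: 13.18
ee_pos: [599.4, -267.7, 155.3]
ee_rot: [[0.968, -0.25, 0.0], [-0.25, -0.968, 0.0], [0.0, -0.0, -1.0]]
ft_force: [-0.7, -0.4, -1.0]
grip_width: 55.6
```

Call:
move_arm(series="0 0 0.0005 0;0 0 0.0005 0;0 0 0.0005 0")

```text
time_s: 13.55
ee_pos: [599.4, -267.7, 153.8]
ee_rot: [[0.968, -0.25, 0.0], [-0.25, -0.968, 0.0], [0.0, -0.0, -1.0]]
ft_force: [-1.3, -0.7, -0.7]
grip_width: 55.1
```

Call:
move_arm(series="0 0 0.0005 0;0 0 0.0005 0;0 0 0.0005 0")

```text
time_s: 13.92
ee_pos: [599.4, -267.7, 152.3]
ee_rot: [[0.968, -0.25, 0.0], [-0.25, -0.968, 0.0], [0.0, -0.0, -1.0]]
ft_force: [0.6, 0.0, -1.8]
grip_width: 55.4
```

```bash
python3 -c "
from st import *
st()"
```

```text
13.925 tcp stand -58.05682552157011 41.292293240090174 152.26884041738685 F 0.5867310105012239 0.1826728880478913 -1.7875029801401086 T [-0.    0.01  0.02] 55.42340272908823
```

Call:
move_arm(series="0 0 0.0006 0;0 0 0.0006 0;0 0 0.0006 0")

```text
time_s: 14.3
ee_pos: [599.4, -267.8, 150.5]
ee_rot: [[0.968, -0.25, 0.0], [-0.25, -0.968, -0.0], [0.0, 0.0, -1.0]]
ft_force: [-0.1, -0.1, -0.9]
grip_width: 55.3
```

Call:
move_arm(series="0 0 0.0006 0;0 0 0.0006 0;0 0 0.0006 0")

```text
time_s: 14.68
ee_pos: [599.4, -267.7, 148.6]
ee_rot: [[0.968, -0.25, -0.0], [-0.25, -0.968, 0.0], [-0.0, -0.0, -1.0]]
ft_force: [-0.2, -0.0, -1.7]
grip_width: 55.3
```

Call:
move_arm(series="0 0 0.0006 0;0 0 0.0006 0;0 0 0.0006 0")

```text
time_s: 15.05
ee_pos: [599.4, -267.7, 146.9]
ee_rot: [[0.968, -0.25, 0.0], [-0.25, -0.968, 0.0], [0.0, -0.0, -1.0]]
ft_force: [-0.3, 0.3, -0.9]
grip_width: 55.0
```

Call:
move_arm(series="0 0 0.0005 0;0 0 0.0005 0;0 0 0.0005 0")

```text
time_s: 15.42
ee_pos: [599.4, -267.7, 145.4]
ee_rot: [[0.968, -0.25, -0.0], [-0.25, -0.968, 0.0], [-0.0, -0.0, -1.0]]
ft_force: [0.4, 0.1, -0.7]
grip_width: 55.4
```

Call:
move_arm(series="0 0 0.0005 0;0 0 0.0005 0")

```text
time_s: 15.68
ee_pos: [599.4, -267.8, 144.4]
ee_rot: [[0.968, -0.25, 0.0], [-0.25, -0.968, 0.0], [0.0, -0.0, -1.0]]
ft_force: [1.1, 0.3, -0.9]
grip_width: 55.4
```

Call:
move_arm(series="0 0 0.0005 0;0 0 0.0005 0")

```text
time_s: 15.92
ee_pos: [599.4, -267.8, 143.3]
ee_rot: [[0.968, -0.25, -0.0], [-0.25, -0.968, 0.0], [-0.0, -0.0, -1.0]]
ft_force: [-0.4, -0.3, -0.4]
grip_width: 55.2
```

Call:
move_arm(series="0 0 0.0005 0;0 0 0.0005 0")

```text
time_s: 16.18
ee_pos: [599.4, -267.8, 142.3]
ee_rot: [[0.968, -0.25, -0.0], [-0.25, -0.968, 0.0], [-0.0, -0.0, -1.0]]
ft_force: [0.0, -0.2, -0.9]
grip_width: 55.3
```

Call:
move_arm(series="0 0 0.0005 0;0 0 0.0005 0")

```text
time_s: 16.42
ee_pos: [599.5, -267.8, 141.9]
ee_rot: [[0.968, -0.25, 0.0], [-0.25, -0.968, -0.0], [0.0, 0.0, -1.0]]
ft_force: [-3.2, 1.8, 5.9]
grip_width: 55.1
```

Call:
move_arm(series="0 0 0.0005 0;0 0 0.0005 0")

```text
time_s: 16.68
ee_pos: [599.5, -267.8, 141.6]
ee_rot: [[0.968, -0.25, 0.001], [-0.25, -0.968, -0.0], [0.001, -0.0, -1.0]]
ft_force: [-6.7, 2.0, 12.4]
grip_width: 55.4
```

The bin bears on the rail: contact came at TCP z of about 142, which puts the tongue about 5 mm high and the face about 3 mm towards us. I'll ease the load and look before sliding.

Call:
move_arm(series="-0.0005 0 -0.0004 0;0 0 0 0;0 0 0 0")

```text
time_s: 17.05
ee_pos: [599.5, -267.8, 141.8]
ee_rot: [[0.968, -0.25, 0.002], [-0.25, -0.968, -0.001], [0.002, 0.0, -1.0]]
ft_force: [-1.6, 1.8, 7.4]
grip_width: 55.0
```

```bash
python3 -c "
from st import *
st();w=save('wrist','w5.png');s=save('scene','s5.png')
a=cv2.resize(s[130:270,270:490],(640,407))[:,:,::-1]
cv2.imwrite('pics/c5.png',cv2.resize(np.vstack([w[40:240,:,::-1],a]),(640,600)))"
```

```text
17.05 tcp stand -57.92831562581138 41.28061338410279 141.76122089172867 F -2.0408059665270346 1.3296712468819463 7.390625024826494 T [ 0.12 -0.08  0.04] 55.04765214526527
```

View pics/c5.png

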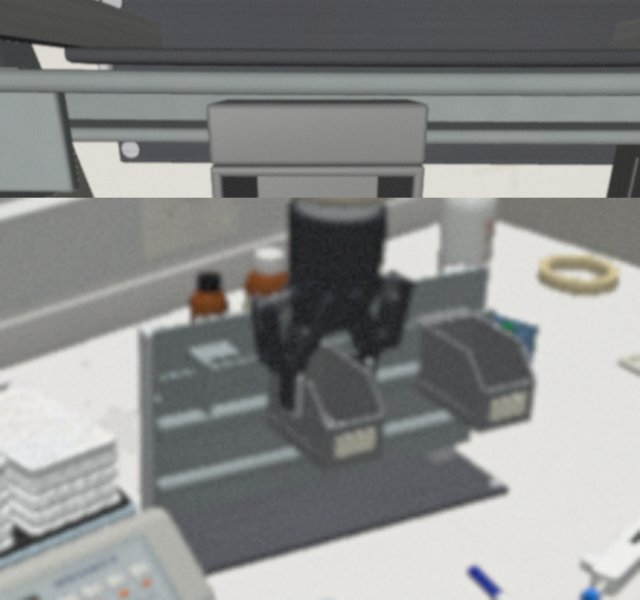

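The picture shows the flange (wrist crop rows 100 to 165) reaching over the tongue line (row 132), and the scene crop shows the bin hung like the twin at (345, 420). Now I slide it left.

Call:
move_arm(series="0 -0.001 0 0;0 -0.002 0 0;0 -0.003 0 0;0 -0.003 0 0;0 -0.003 0 0")

```text
time_s: 17.77
ee_pos: [602.3, -257.9, 141.8]
ee_rot: [[0.968, -0.251, 0.002], [-0.251, -0.968, -0.002], [0.003, 0.002, -1.0]]
ft_force: [-0.9, -3.8, 5.0]
grip_width: 55.1
```

Call:
move_arm(series="0 -0.003 0 0;0 -0.003 0 0;0 -0.003 0 0;0 -0.003 0 0;0 -0.003 0 0")

```text
time_s: 18.4
ee_pos: [606.2, -243.3, 141.8]
ee_rot: [[0.968, -0.251, 0.002], [-0.251, -0.968, -0.002], [0.003, 0.002, -1.0]]
ft_force: [-0.8, -4.0, 5.9]
grip_width: 55.2
```

Call:
move_arm(series="0 -0.003 0 0;0 -0.003 0 0;0 -0.003 0 0;0 -0.003 0 0")

```text
time_s: 18.9
ee_pos: [609.1, -231.7, 141.7]
ee_rot: [[0.968, -0.251, 0.002], [-0.251, -0.968, -0.002], [0.003, 0.002, -1.0]]
ft_force: [-1.2, -3.3, 5.5]
grip_width: 55.3
```

Call:
move_arm(series="0 -0.002 0 0;0 -0.002 0 0;0 -0.002 0 0;0 -0.002 0 0;0 -0.002 0 0;0 -0.002 0 0")

```text
time_s: 19.65
ee_pos: [612.2, -220.1, 141.8]
ee_rot: [[0.968, -0.251, 0.002], [-0.251, -0.968, -0.002], [0.003, 0.002, -1.0]]
ft_force: [-0.7, -3.9, 4.9]
grip_width: 55.8
```

```bash
python3 -c "
from st import *
st()"
```

```text
19.65 tcp stand -57.53721157266302 90.64310750713653 141.78320975207785 F 0.3289067002398871 -3.9342144003541173 4.859123950867251 T [-0.74 -0.15 -0.17] 55.7673972434698
```

Call:
move_arm(series="0 -0.001 0 0;0 -0.001 0 0;0 -0.001 0 0;0 -0.001 0 0;0 -0.001 0 0;0 -0.001 0 0")

```text
time_s: 20.4
ee_pos: [613.7, -214.3, 141.8]
ee_rot: [[0.968, -0.251, 0.002], [-0.251, -0.968, -0.002], [0.003, 0.002, -1.0]]
ft_force: [-2.1, -3.5, 4.8]
grip_width: 55.3
```

Call:
move_arm(series="0 -0.0005 0 0;0 -0.0005 0 0;0 -0.0005 0 0;0 -0.0005 0 0")

```text
time_s: 20.9
ee_pos: [614.2, -212.4, 141.8]
ee_rot: [[0.968, -0.251, 0.002], [-0.251, -0.968, -0.002], [0.003, 0.002, -1.0]]
ft_force: [-0.6, -3.4, 5.3]
grip_width: 55.3
```

Call:
move_arm(series="0 -0.0005 0 0;0 -0.0005 0 0")

```text
time_s: 21.15
ee_pos: [614.4, -211.4, 141.8]
ee_rot: [[0.968, -0.251, 0.002], [-0.251, -0.968, -0.002], [0.003, 0.002, -1.0]]
ft_force: [-1.1, -3.9, 5.5]
grip_width: 55.0
```

Call:
move_arm(series="0 -0.0005 0 0;0 -0.0005 0 0")

```text
time_s: 21.4
ee_pos: [614.6, -210.5, 141.7]
ee_rot: [[0.968, -0.251, 0.002], [-0.251, -0.968, -0.002], [0.003, 0.002, -1.0]]
ft_force: [-1.2, -3.9, 5.0]
grip_width: 55.3
```

Call:
move_arm(series="0 -0.0005 0 0;0 -0.0005 0 0")

```text
time_s: 21.65
ee_pos: [614.9, -209.8, 141.8]
ee_rot: [[0.968, -0.252, 0.002], [-0.252, -0.968, -0.003], [0.003, 0.002, -1.0]]
ft_force: [-1.4, -5.4, 5.5]
grip_width: 55.1
```

Call:
move_arm(series="0 -0.0004 0 0;0 -0.0004 0 0")

```text
time_s: 21.9
ee_pos: [614.8, -209.7, 141.8]
ee_rot: [[0.968, -0.252, 0.002], [-0.252, -0.968, -0.003], [0.003, 0.003, -1.0]]
ft_force: [-1.7, -6.6, 5.0]
grip_width: 55.0
```

Call:
move_arm(series="0 -0.0004 0 0;0 0 0 0")

```text
time_s: 22.15
ee_pos: [614.8, -209.7, 141.8]
ee_rot: [[0.968, -0.253, 0.002], [-0.253, -0.968, -0.004], [0.003, 0.003, -1.0]]
ft_force: [-0.9, -6.7, 5.3]
grip_width: 55.4
```

```bash
python3 -c "
from st import *
st();w=save('wrist','w6.png');s=save('top','t6.png')
print(proj('top',[629,-155,150]),proj('top',[615,-210,150]))
cv2.imwrite('pics/c6.png',np.vstack([w[:300,:,::-1],cv2.resize(s[110:250,255:535],(600,300))[:,:,::-1].copy() if 0 else cv2.resize(s[110:250,240:520],(640,300))[:,:,::-1]]))"
```

```text
22.15 tcp stand -57.57286431254937 101.39603300906728 141.7687751414602 F 0.7580170017248 -6.751310124437695 5.308930469396355 T [-1.3  -0.02 -0.38] 55.36685491267742
[368.61 209.17] [391.31 215.47]
```

View pics/c6.png

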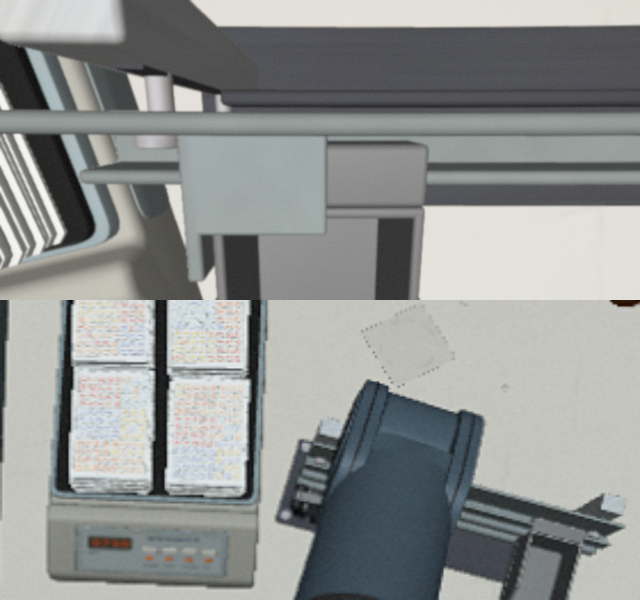

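The picture shows the bin under the keeper tab (columns 180 to 325, row 185), its left side at the stop plate (about column 205), and the balance clear of the fingers. I let go gently.

Call:
move_arm(series="0 0 0 0;0 0 0 0;0 0 0 0", grip=0.06, grip_force=20)

```text
time_s: 22.62
ee_pos: [614.6, -207.3, 140.9]
ee_rot: [[0.968, -0.25, 0.0], [-0.25, -0.968, -0.001], [0.0, 0.001, -1.0]]
ft_force: [-2.1, -4.8, 3.1]
grip_width: 59.9
```

Call:
move_arm(series="0 0 0 0;0 0 0 0;0 0 0 0;0 0 0 0", grip=0.078)

```text
time_s: 23.12
ee_pos: [614.7, -206.1, 140.7]
ee_rot: [[0.968, -0.249, -0.0], [-0.249, -0.968, 0.0], [-0.0, -0.0, -1.0]]
ft_force: [-0.7, -0.1, -0.5]
grip_width: 77.7
```

```bash
python3 -c "
from st import *
st();w=save('wrist','w7.png');s=save('scene','s7.png')
cv2.imwrite('pics/c7.png',np.vstack([w[100:400,:,::-1],cv2.resize(s[140:260,290:530],(640,300))[:,:,::-1]]))"
```

```text
23.125 tcp stand -58.595006817271795 104.7718321146466 140.6874259341251 F -0.6204424503648674 -0.29812081319519335 -0.46603043104802666 T [ 0.04 -0.02  0.06] 77.72662039438488
```

View pics/c7.png

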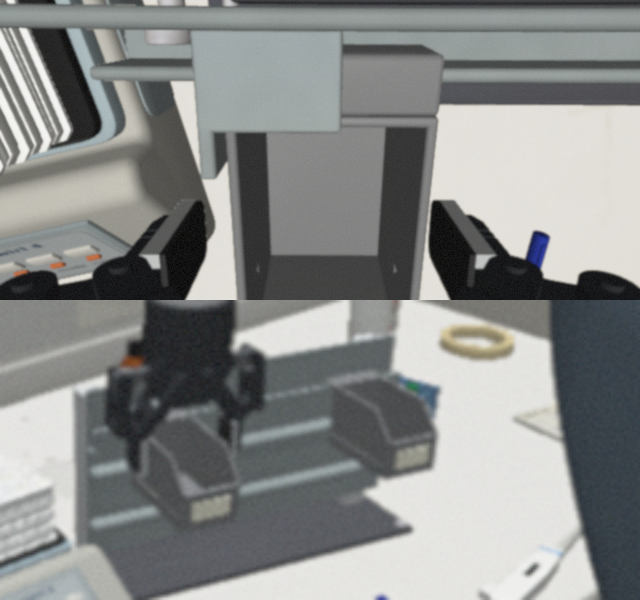

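Released: the bin hangs nose-down under the keeper and the force on the tool is about zero. I recentre, open fully, rise and check the seating against the stop.

Call:
move_arm(series="0 0.003 0 0;0 0 0 0;0 0 -0.005 0;0 0 -0.01 0;0 0 -0.02 0;0 0 -0.03 0;0 0 -0.04 0;-0.01 0 -0.04 0;-0.02 0.01 -0.02 0;-0.02 0.015 0 0;0 0 0 0;0 0 0 0", grip=0.0854)

```text
time_s: 24.72
ee_pos: [559.7, -220.7, 306.3]
ee_rot: [[0.968, -0.249, 0.001], [-0.249, -0.968, 0.0], [0.001, -0.0, -1.0]]
ft_force: [-0.1, 0.3, 0.4]
grip_width: 85.7
```

```bash
python3 -c "
from st import *
st();w=save('wrist','w8.png')
for l in ('stop_nominal','rail_nominal','bin_center'):
  for r in manip.pinpoint('wrist',l)[:2]: q=onz('wrist',r['pixel'],146 if 'bin' in l else 175)[:2]-o;print(l,r['score'],r['pixel'],q@X-0,q@Y)
cv2.imwrite('pics/c8.png',cv2.resize(w[0:240,0:320,::-1],(800,600),interpolation=2))"
```

```text
24.725 tcp stand -108.19614544119776 77.00344226193727 306.30735371114497 F -0.17713209132704666 0.28005726568325856 0.3796540110609374 T [0.03 0.   0.  ] 85.68743411190985
stop_nominal 0.64 [337.5, 310.9] -171.0861999998562 62.2058397955418
stop_nominal 0.6 [234.6, 53.9] -0.6884157319133486 127.02804765838432
rail_nominal 0.72 [447.5, 51.5] 0.6123158322383084 -1.7561015637339459
bin_center 0.59 [281.0, 149.1] -58.98128940785139 102.76827894295472
```

View pics/w8.png

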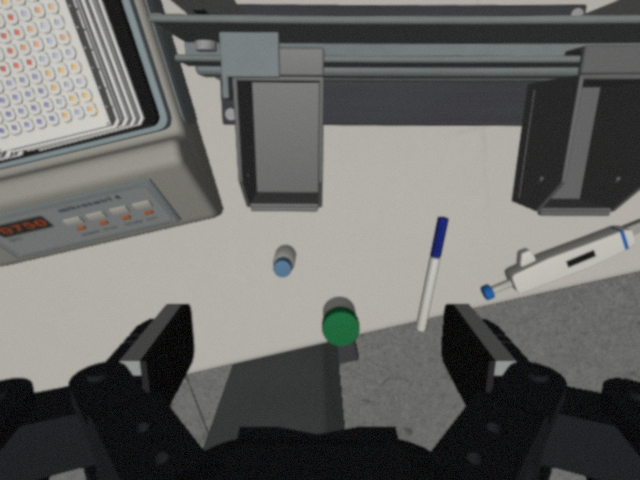

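```bash
python3 -c "
from st import *
w=cv2.imread('pics/w8.png');cv2.imwrite('pics/c8.png',cv2.resize(w[20:140,190:350],(800,600),interpolation=cv2.INTER_CUBIC))
for n,p,z in (('bin R flange back',(324,50),178),('bin R',(324,77),178),('bin L',(236,78),178),('twin L flange',(581,48),179),('twin L',(581,75),179),('keep R',(279,75),188)):
  q=onz('wrist',p,z)[:2]-o;print(n,q@X,q@Y)"
```

```text
bin R flange back 0.8660967677219418 73.03419556655187
bin R -14.125896101004354 72.94350320048255
bin L -14.830515830906915 126.33255413829548
twin L flange 1.1207679437757072 -78.13056844718028
twin L -13.668437979184343 -80.83676403414103
keep R -13.990064275396179 99.34041654330949
```

View pics/c8.png

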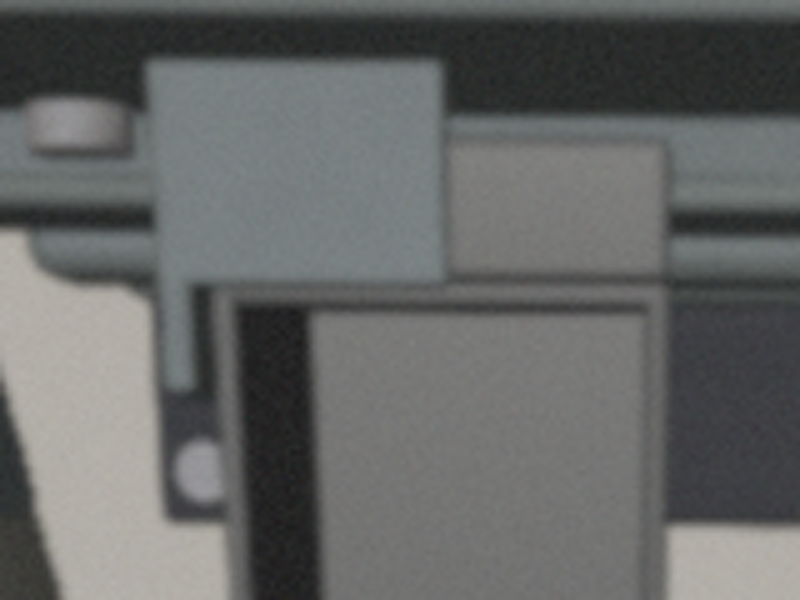

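```bash
python3 -c "
from st import *
def atx(p,x):
  C,d=ray('wrist',p); c=(C[:2]-o)@X; s=(x-c)/(d[:2]@X); P=C+d*s; return (P[:2]-o)@Y,P[2]
px=lambda a,b:(190+a/5,20+b/5)
for n,p,x in (('stop right front',px(194,388),-27),('stop left front',px(163,388),-27),('keepR near',px(443,280),-15),('keepL near',px(158,280),-15)): print(n,[np.round(atx(p,x+e),1) for e in(-2,0,2)])
for n,p in (('bin L',px(215,290)),('bin R',px(667,280)),('flange R',px(667,145)),('bin R front',px(664,590)),('bin L front',px(232,590))):
  q=onz('wrist',p,178)[:2]-o;print(n,q@X,q@Y)
"
```

```text
stop right front [array([118.6, 241.1]), array([127.4, 197.8]), array([136.1, 154.5])]
stop left front [array([121.6, 240.9]), array([130.9, 197.5]), array([140.3, 154.1])]
keepR near [array([ 97.2, 214.7]), array([ 99.1, 193. ]), array([101.1, 171.4])]
keepL near [array([127.3, 213.5]), array([132. , 191.7]), array([136.7, 169.9])]
bin L -14.838280912443569 128.15032416768045
bin R -13.561361276129018 73.31062502538407
flange R 1.4107999870071275 73.39497032182655
bin R front -50.04853919162507 73.48638793200001
bin L front -50.1744999000844 127.99626874943158
```

Call:
move_arm(series="0 -0.02 0.01 0;0 -0.02 0.02 0;0 -0.013 0.02 0;0 0 0.01 0;0 0 0 0;0 0 0 0")

```text
time_s: 25.68
ee_pos: [572.7, -170.4, 246.4]
ee_rot: [[0.968, -0.251, 0.001], [-0.251, -0.968, -0.0], [0.001, 0.0, -1.0]]
ft_force: [0.1, 0.4, -0.2]
grip_width: 85.6
```

```bash
python3 -c "
from st import *
st();w=save('wrist','w9.png')
P=np.r_[o+X*-20+Y*130,178];u,v=proj('wrist',P).astype(int);print(u,v)
u0,v0=max(u-80,0),max(v-50,0)
print(u0,v0);cv2.imwrite('pics/c9.png',cv2.resize(w[v0:v0+120,u0:u0+160,::-1],(800,600),interpolation=2))"
```

```text
25.675 tcp stand -108.15973926155803 128.8921017925849 246.40087312622177 F -0.049429040438422285 0.4148472362534359 -0.2082747395660764 T [-0.    0.01  0.01] 85.64145089250799
314 78
234 28
```

View pics/c9.png

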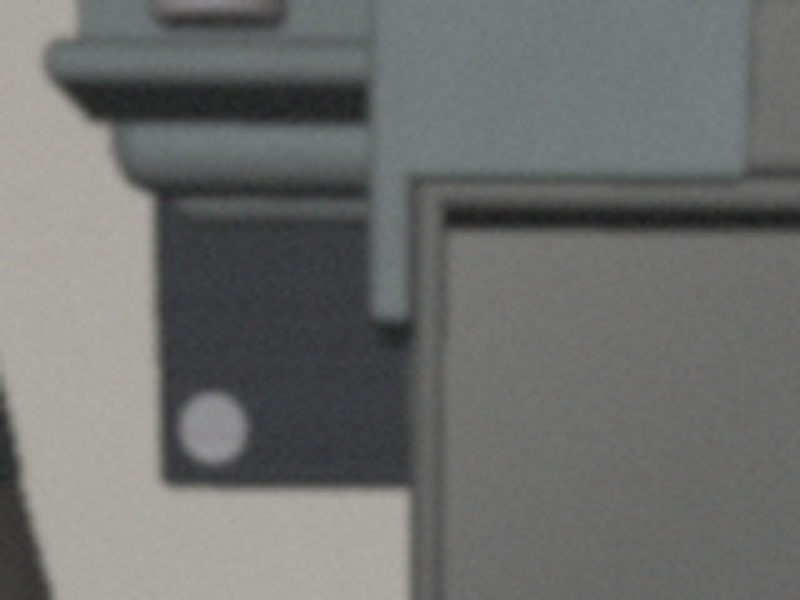

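Seen from straight above, the stop plate's inner edge (crop column 410) and the bin's side (column 412) are flush. I hand the job in.

```bash
python3 -c "
from bench import manip
print(manip.finish_job(), manip.sense()['time_s'])"
```

```text
the job is handed in; nothing more can be done
the job is handed in; nothing more can be done
```

The loose bin now hangs on the rail to the left of its twin, under the keeper tab and with its side against the end stop. I handed the job in with the robot clear of everything, at about 25.7 s of the 58 s allowed. `finish_job` gives no verdict.

- **Finding the panel:** I felt for the face with a light push of about 5 N and found it roughly 3 mm nearer than nominal. I then backed off to mid pocket and lowered the bin until the flange bore on the tongue, which sits roughly 5 mm high. The highest reading at the rail was about 14 N.
- **Sliding and letting go:** I eased the load, then slid the bin left about 60 mm while still holding it. The force rose to about 7 N at the stop. I then opened the fingers in stages and rose clear.
- **Last checks:**
  - After release the force on the tool was about zero.
  - A straight-down picture shows the bin's side flush with the stop plate under the keeper.
  - The jar and vial stood on the bench in the picture after the release. The timer was out of that view, but the arm never went near it.
- **One disagreement:** an earlier slanted picture suggested a gap of about 1 mm at the stop. That was within the measuring error, and the straight-down picture did not show it.

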